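# Snap the open spice cupboard shut and open the other one

### The job

The wrong spice cupboard was left open. Push its door fully home until the roller catch snaps and holds it, then pull the other cupboard's door through its catch and leave it standing at least half open (45 degrees or more).

Things in the scene. Friction and masses are not known exactly. Their poses are not given: they have to be found in the camera images.
- ajar_door (a joint): Open door (25-50 deg at start) of one of two equal brown wooden spice cupboards, 140 wide, 110 deep, 160 mm high, fixed side by side in either order. Hinged at its left (+y) edge, opens towards the robot. 0 shut, + open, rad, to 1.7. A sprung roller meets it at 0.13 rad, 5-8 N at the handle push past it, from 0.05 rad it snaps shut and holds. Above 0.2 it stays where left.
- ajar_handle (a point): Handle of the open door: vertical steel bar, 12 mm thick, 56 mm long, near the free edge, 35 mm off the door's face. The point is on the bar, 25 mm below the cupboard's top. Axes turn with the door: z up, y along its width to the hinge, x square through it into the cupboard. The vertical hinge axis lies at x +47 mm, y +112 mm in these axes.
- shut_door (a joint): Door of the other, equal cupboard (136 wide, 134 high, 12 mm thick), at 0 (shut) at the start and held by the same kind of catch, which lets go at a pull of 4-5 N on the handle. 0 shut, + open, rad, to 1.7; hinged at its left (+y) edge, opens towards the robot and stays where left above 0.2 rad. A wall shelf hangs left of the work, 0.45 m up: come from the front.
- shut_handle (a point): Handle of the shut door: the same vertical steel bar, 12 mm thick, 56 mm long. The point is on the bar, 25 mm below the cupboard's top. Axes turn with the door: z up, y along its width to the hinge, x square through it into the cupboard. The vertical hinge axis lies at x +47 mm, y +112 mm in these axes.

How it is judged:
By the outcome, as a careful person would: the job done as asked, in the order asked, and still so for the second after the job is handed in, with the robot touching nothing.
It also fails if it takes over 46 s, if anything falls off the work surface, if the arm or the gripper's body presses on something with over 40 N, if the wrist force passes 120 N, or if a joint passes its speed limit or range.

### The arm

A 7-joint arm with a two-finger parallel gripper is mounted at the origin on a cart in front of the work surface, level with it; the furniture and walls round the work are solid. World frame = base frame: x ahead of the robot, y to its left, z up, the work surface at z = 0. Lengths are in m, angles in rad, forces in N, time in s.
With the tool pointing down it reaches from about 0.4 to 0.875 m from the base axis. Payload 4.4 kg.
Tool frame: the origin (TCP) lies between the finger pads; the fingertips stand 8 mm ahead of it and the grasp point (between the pads) lies 11 mm behind it (ctrl.finger_overhang is the distance from the TCP to the fingertips, in m); z points along the fingers, y is the line along which they close (so a half turn about z gives the same grasp; the last joint's range is limited). The gripper opens to 85 mm and grips with 20 to 120 N. Pads are 22 mm wide; open, the fingers measure 114 mm over their backs; the gripper's body (76 mm by 85 mm) begins 54 mm behind the grasp point. The pads swing forward as they close: fully open they stand 13 mm farther back than shut.
Start: joints at [1.149, 0.628, 0.038, 1.517, -0.027, 0.996, -0.02], TCP at [0.226, -0.609, 0.239] pointing down, gripper open.
Joint ranges: [-3.06, 3.06], [-0.37, 2.12], [-1.25, 1.32], [0.18, 2.47], [-1.1, 4.24], [0.23, 1.98], [-2.94, 2.94]. Speed limits (rad/s): [2.57, 2.57, 3.14, 3.14, 3.14, 3.14, 3.14].

### API

Orientations are given as a unit quaternion [w, x, y, z].
In Python, from cell import ctrl gives the robot as it stands. The module is installed in compiled form; this text tells all that it offers.
- The arm moves only by the shell command python3 -m handwheel 'ROWS' [OPENING] [FORCE]. ROWS is JSON, a list of rows, each an object of numbers: "tx", "ty", "tz": the shift along the tool's x, y, z in mm; "turn": the turn about the tool's z in degrees. In form: [{"tx": .., "ty": .., "tz": .., "turn": ..}, ...]. A call has 1 to 12 rows; each row is the pose to reach, as a shift and turn from the pose commanded when the call began, along the tool's axes at that moment; what a row does not reach only later rows make up. A row lasts 1/10 s, in which the tool goes at most 50 mm and 8.59 degrees, less where a joint would pass 70% of its speed; a pose out of reach is approached as far as the arm can. A call with a gripper value outside its range is refused whole. OPENING is the opening, from 0 (shut) to 1 (fully open), set as the call begins (- or left out, the last holds). The fingers move at their own pace and stop on an object; FORCE is the grip in N (left out, the last holds). Time passes only in rows, so rows that repeat a pose let the fingers close. It gives the time, the measured TCP pose, the force, the opening and the grip force at its end, in the units of the state.
- ctrl.observe(): the state, without advancing time (a new reading comes with each control period).
- ctrl.capture(name): name is "scene" or "top"; returns a dict with "frame" (400x640x3 uint8, red, green, blue), "fov_y" (degrees; the focal length in pixels is half the picture's height over the tangent of half this angle, whatever the lens; pixels are square), "cx", "cy" (the principal point, pixels), "R" (3x3) and "t" (3): a world point X has camera coordinates R X + t. Camera axes: x right, y down, z forward; pixel columns grow to the right and rows downward; lengths in m; the calibration is good to about 2 mm. A picture is of the moment at which its call begins. There is no depth.
- ctrl.close_job(): hands the job in; it is judged then, once.
The state is a dict: "clock": time; "joints": joint angles; "qvel": joint speeds; "joint_torque": joint torques, N m; "ee_pos": TCP position; "eef_rot": TCP orientation; "ft_force": force on the tool from outside, world axes, zero at the start; "torque": the same for the moment, N m; "finger_gap": finger opening in m; "grasp_force": force on a finger pad.
Only numpy, scipy, OpenCV 4.12 (cv2) and the standard library are available. Lean on these libraries where they do the work, as an engineer would, in place of code of your own. Each camera call takes 0.05 s, during which the arm holds its last target. There are 200 camera calls.

## Working session

There is one attempt and no reset: what is moved stays moved. The work goes in short steps, Python scripts to look and compute and a shell command to move; the robot and the scene stay as the last step left them, time stands still between calls to the robot, and variables do not carry over. Pictures are saved under pics/ and viewed, at most 10 in all, crops included, and the job is handed in when it is done.

```bash
mkdir -p pics
python3 - <<'E'
from cell import ctrl
import cv2,pickle
d={}
for n in("scene","top"):
    c=ctrl.capture(n);d[n]=c;cv2.imwrite(f"pics/{n}0.png",c["frame"][:,:,::-1]);print(n,c["fov_y"],c["cx"],c["cy"],c["R"],c["t"])
pickle.dump(d,open("cams.pkl","wb"))
s=ctrl.observe();print(s,ctrl.finger_overhang)
E
```

```text
scene 45.2094122096133 319.2097373686499 204.29835331594114 [[-0.47455886 -0.88021902  0.002893  ]
 [-0.64758736  0.34690865 -0.67844307]
 [ 0.59617489 -0.32383464 -0.73464728]] [0.17346825 0.46110416 0.68093512]
top 43.092426260766224 321.6545614241669 198.428240642849 [[ 0.00110975 -0.99995898  0.00898878]
 [-0.99267489 -0.00218752 -0.12079647]
 [ 0.12081118 -0.00878888 -0.9926366 ]] [-0.12512914  0.57304046  1.08822368]
{'clock': 0.1, 'joints': array([ 1.14920868,  0.62924111,  0.03841935,  1.51826483, -0.02699167,
        0.99629229, -0.01997099]), 'qvel': array([ 0.00074876, -0.00253339, -0.00086427, -0.00561575, -0.00048251,
       -0.0010037 ,  0.00028074]), 'joint_torque': array([ 3.91378868e-03, -5.64527893e+01,  1.23083755e+00, -1.93971848e+01,
        1.13398916e-02,  5.45547300e-03, -1.53779666e-05]), 'ee_pos': array([ 0.22626572, -0.60876949,  0.2384897 ]), 'eef_rot': array([-8.30175100e-04,  9.84213434e-01,  1.76983627e-01, -1.53453624e-04]), 'ft_force': array([ 1.0541266 , -0.35457902,  0.54189056]), 'torque': array([0.00059425, 0.02420545, 0.01159443]), 'grasp_force': 0.0, 'finger_gap': 0.08541613486449427} 0.008
```

View pics/scene0.png

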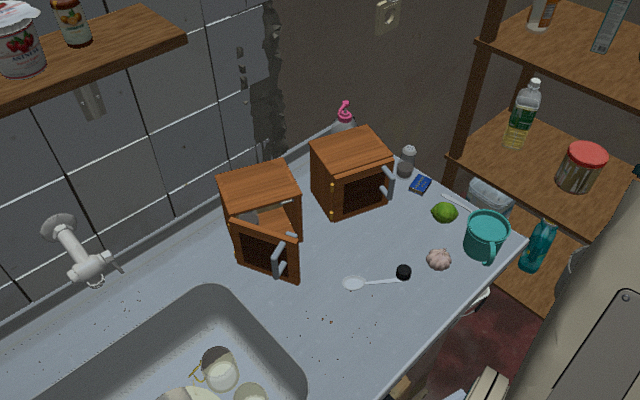

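View pics/top0.png

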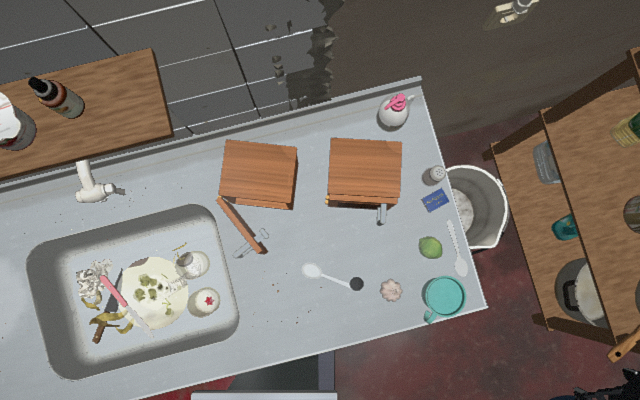

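The open door is on the left cupboard (top view: its hinge is near (218,200) and its handle near (250,243)). The shut one is on the right, with its handle near (381,213). I'll zoom in for precise pixels.

Run:
```python
import cv2
a=cv2.imread("pics/top0.png")[130:265,205:415];cv2.imwrite("pics/topz.png",cv2.resize(a,(798,513),interpolation=cv2.INTER_CUBIC))
a=cv2.imread("pics/scene0.png")[120:290,210:410];cv2.imwrite("pics/scenez.png",cv2.resize(a,(700,595),interpolation=cv2.INTER_CUBIC))
```

```text
(no output)
```

View pics/topz.png

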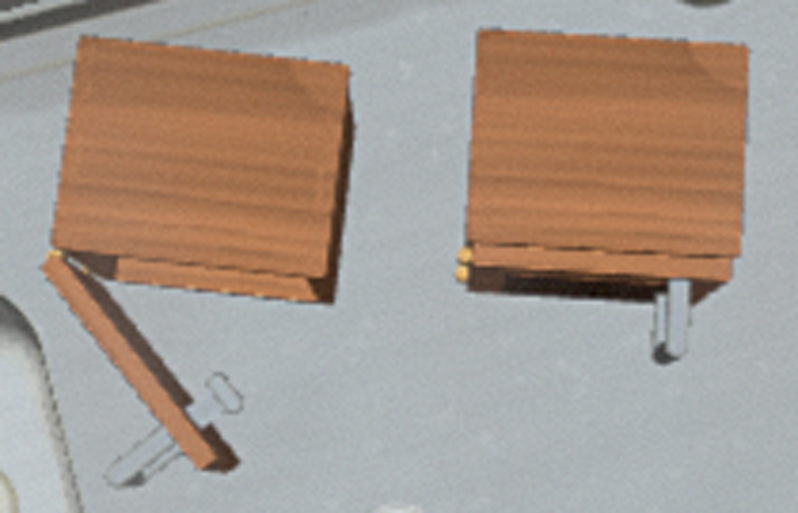

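View pics/scenez.png

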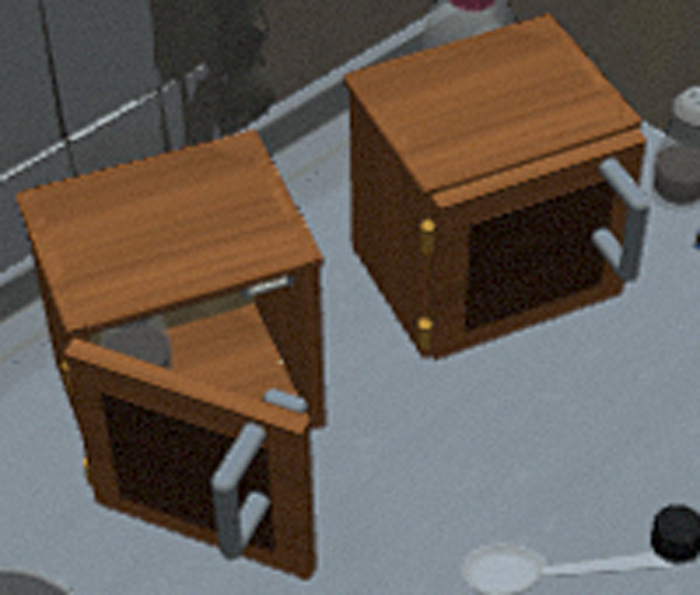

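Both views show the four corners of each cupboard top, the ajar door's top edge and both handle bars. I'll fit the cupboard poses by least squares over both views.

```bash
cat > h.py <<'E'
import numpy as np,pickle
d=pickle.load(open("cams.pkl","rb"))
def proj(n,X):
    c=d[n];p=np.asarray(c["R"])@X+c["t"];f=200/np.tan(np.radians(c["fov_y"]/2));return np.array([f*p[0]/p[2]+c["cx"],f*p[1]/p[2]+c["cy"]])
def back(n,u,z):
    c=d[n];R=np.asarray(c["R"]);f=200/np.tan(np.radians(c["fov_y"]/2))
    r=R.T@np.array([(u[0]-c["cx"])/f,(u[1]-c["cy"])/f,1]);o=-R.T@c["t"];return o+r*(z-o[2])/r[2]
T=lambda u:np.array(u)/3.8+[205,130]
S=lambda u:np.array(u)/3.5+[210,120]
E
python3 - <<'E'
from h import *
from scipy.optimize import least_squares
L=dict(top=[(80,37),(350,66),(325,277),(53,250)],scene=[(20,197),(262,133),(322,260),(70,333)])
R_=dict(top=[(478,30),(748,45),(740,256),(470,243)],scene=[(347,80),(548,15),(643,125),(437,190)])
for nm,D in(("L",L),("R",R_)):
    def C(p):
        x,y,a=p[:3];e=np.array([np.cos(a),np.sin(a)]);w=np.array([-e[1],e[0]])  # e into cupboard; w to +y
        f=np.array([x,y]) # front-left corner
        return [np.r_[q,.16] for q in(f+e*.11,f+e*.11-w*.14,f-w*.14,f)]
    def res(p):return np.concatenate([proj(n,X)-F(u) for n,F in(("top",T),("scene",S)) for X,u in zip(C(p),D[n])])
    r=least_squares(res,[.6,0,0]);p=r.x;print(nm,p,np.degrees(p[2]),np.abs(r.fun).max())
    a=p[2];e=np.array([np.cos(a),np.sin(a)]);w=np.array([-e[1],e[0]])
    # handle shut if hinge at front-left corner, 2mm in
    H=p[:2]-w*.002;print(" hinge",H,"handle shut",H-e*.047-w*.112)
print("ajar door top front edge",back("top",T((45,265)),.147),back("top",T((205,470)),.147))
print("ajar bar top",back("top",T((115,480)),.135)," scene",[back("scene",S((230,480)),z) for z in(.135,.12)])
print("shut bar top",back("top",T((676,352)),.135),"scene",[back("scene",S((636,200)),z) for z in(.135,.12)])
E
```

```text
L [ 0.56203665  0.0787424  -0.10941442] -6.268984335119478 2.1713483599078813
 hinge [0.56181825 0.07675436] handle shut [ 0.50286933 -0.02944368]
R [ 0.56512997 -0.13737454 -0.04063501] -2.32821483491946 2.980238950593332
 hinge [ 0.56504872 -0.13937289] handle shut [ 0.51353765 -0.24937111]
ajar door top front edge [0.55656696 0.08555503 0.147     ] [4.49856537e-01 7.44319728e-05 1.47000000e-01]
ajar bar top [0.44474285 0.0484178  0.135     ]  scene [array([0.4502973 , 0.04084627, 0.135     ]), array([0.46081994, 0.03702989, 0.12      ])]
shut bar top [ 0.51236907 -0.24646882  0.135     ] scene [array([ 0.52138418, -0.25055401,  0.135     ]), array([ 0.53348052, -0.26082131,  0.12      ])]
```

The fit holds up: the door width comes out at 137 mm and the ajar angle at about 45°, and both handles agree across the two views to a few mm. My plan is to grip each bar with the fingers closing along the door's width, then carry it along its arc. First I need a helper that turns world goals into row values.

```bash
cat >> h.py <<'E'
from scipy.spatial.transform import Rotation as Ro
def goals(G,base=None):
    """G: list of x,y,z,yaw(deg of tool x); prints rows relative to the current measured (or base) pose"""
    from cell import ctrl
    s=ctrl.observe();q=s["eef_rot"];R=Ro.from_quat(np.r_[q[1:],q[0]]).as_matrix();p=s["ee_pos"];y0=np.degrees(np.arctan2(R[1,0],R[0,0]))
    if base is not None:
        p=np.array(base[:3]);y0=base[3];c,n=np.cos(np.radians(y0)),np.sin(np.radians(y0));R=np.array([[c,n,0],[n,-c,0],[0,0,-1.]])
    print("now",p.round(4),"yaw",y0.round(2) if base is None else y0,"tilt",R[:,2].round(3),"j7",s["joints"][6].round(2),"t",s["clock"],"F",s["ft_force"].round(1),"gap",s["finger_gap"].round(4),s["grasp_force"])
    for g in G:
        v=R.T@(np.array(g[:3])-p)*1000;t=-((g[3]-y0+180)%360-180)
        print(dict(zip(("tx","ty","tz","turn"),np.r_[v,t].round(1))))
HL=(np.array([.562,.077]),-6.27);HR=(np.array([.565,-.1394]),-2.33)
def handle(H,deg,z=.114,r=.112):
    """pose with the door open deg: tool x points out of the cupboard"""
    h,a=H;b=np.radians(a-deg);e=np.array([np.cos(b),np.sin(b)]);w=np.array([-e[1],e[0]])
    return [*(h-e*.047-w*r),z,a-deg+180]
E
python3 - <<'E'
from h import *
print(handle(HL,45),handle(HL,0),handle(HR,0))
goals([[.45,-.25,.24,75],[*handle(HL,45)[:2],.24,128.7]])
E
```

```text
[np.float64(0.4452228659608173), np.float64(0.04359190269418588), 0.114, 128.73000000000002] [np.float64(0.5030491887848447), np.float64(-0.029196995518117733), 0.114, 173.73] [np.float64(0.513485501511477), np.float64(-0.2493966201547846), 0.114, 177.67]Traceback (most recent call last):
  File "<stdin>", line 3, in <module>
  File "h.py", line 17, in goals
    print("now",p.round(4),"yaw",y0.round(2) if base is None else y0,"tilt",R[:,2].round(3),"j7",s["joints"][6].round(2),"t",s["clock"],"F",s["ft_force"].round(1),"gap",s["finger_gap"].round(4),s["grasp_force"])
                                                                                                                                                                         ^^^^^^^^^^^^^^^^^^^^^
AttributeError: 'float' object has no attribute 'round'
```

```bash
sed -i 's/s\["finger_gap"\].round(4)/round(s["finger_gap"],4)/' h.py
python3 - <<'E'
from h import *
goals([[.45,-.25,.24,75],[*handle(HL,45)[:2],.24,128.7]])
E
```

```text
now [ 0.2263 -0.6088  0.2385] yaw 20.39 tilt [-0.001  0.002 -1.   ] j7 -0.02 t 0.1 F [ 1.1 -0.4  0.5] gap 0.0854 0.0
{'tx': np.float64(334.7), 'ty': np.float64(-258.4), 'tz': np.float64(-1.1), 'turn': np.float64(-54.6)}
{'tx': np.float64(432.5), 'ty': np.float64(-535.2), 'tz': np.float64(-0.6), 'turn': np.float64(-108.3)}
```

```bash
python3 -m handwheel '[{"tx":40,"ty":-30,"tz":-1,"turn":-8},{"tx":80,"ty":-62,"tz":-1,"turn":-16},{"tx":120,"ty":-93,"tz":-1,"turn":-24},{"tx":160,"ty":-124,"tz":-1,"turn":-32},{"tx":200,"ty":-155,"tz":-1,"turn":-40},{"tx":240,"ty":-186,"tz":-1,"turn":-48},{"tx":280,"ty":-217,"tz":-1,"turn":-54},{"tx":315,"ty":-244,"tz":-1,"turn":-54.5},{"tx":335,"ty":-258,"tz":-1,"turn":-54.5},{"tx":335,"ty":-258,"tz":-1,"turn":-54.5},{"tx":335,"ty":-258,"tz":-1,"turn":-54.5}]' 1 40
python3 - <<'E'
from h import *
goals([[*handle(HL,45)[:2],.24,128.7]])
E
```

```text
clock: 1.2
ee_pos: [0.4503, -0.2508, 0.2401]
eef_rot: [-0.0, 0.794, 0.608, -0.0]
ft_force: [-0.3, -0.7, -0.4]
finger_gap: 0.085
grasp_force: 0.0
now [ 0.4503 -0.2508  0.2401] yaw 74.94 tilt [-0.001 -0.    -1.   ] j7 0.04 t 1.2 F [-0.3 -0.7 -0.4] gap 0.085 0.0
{'tx': np.float64(282.9), 'ty': np.float64(-81.4), 'tz': np.float64(-0.0), 'turn': np.float64(-53.8)}
```

```bash
python3 -m handwheel '[{"tx":40,"ty":-12,"turn":-8},{"tx":80,"ty":-23,"turn":-16},{"tx":120,"ty":-35,"turn":-24},{"tx":160,"ty":-46,"turn":-32},{"tx":200,"ty":-58,"turn":-40},{"tx":240,"ty":-69,"turn":-48},{"tx":270,"ty":-78,"turn":-54},{"tx":283,"ty":-81.5,"turn":-54},{"tx":283,"ty":-81.5,"turn":-54},{"tx":283,"ty":-81.5,"turn":-54}]'
python3 - <<'E'
from h import *
import cv2
from cell import ctrl
goals([handle(HL,45)])
a=np.hstack([ctrl.capture("top")["frame"][100:300,150:400],ctrl.capture("scene")["frame"][120:320,170:420]])[:,:,::-1]
cv2.imwrite("pics/a1.png",cv2.resize(a,(800,320)))
E
```

```text
now [ 0.4503 -0.2508  0.2401] yaw 74.94 tilt [-0.001 -0.    -1.   ] j7 0.04 t 1.2 F [-0.3 -0.7 -0.4] gap 0.085 0.0
{'tx': np.float64(283.0), 'ty': np.float64(-81.3), 'tz': np.float64(126.0), 'turn': np.float64(-53.8)}invalid input at $[0]: expected keys tx, ty, tz, turn
```

View pics/a1.png

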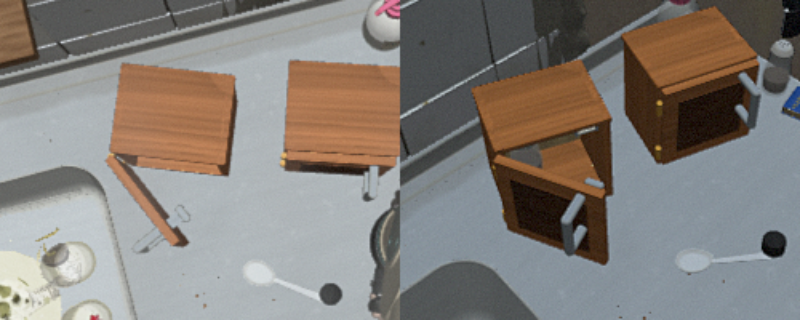

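The move was refused because every row needs all four keys. The picture shows the scene unchanged, with the arm still off to the right.

```bash
python3 -m handwheel '[{"tx":40,"ty":-12,"tz":0,"turn":-8},{"tx":80,"ty":-23,"tz":0,"turn":-16},{"tx":120,"ty":-35,"tz":0,"turn":-24},{"tx":160,"ty":-46,"tz":0,"turn":-32},{"tx":200,"ty":-58,"tz":0,"turn":-40},{"tx":240,"ty":-69,"tz":0,"turn":-48},{"tx":270,"ty":-78,"tz":0,"turn":-54},{"tx":283,"ty":-81.5,"tz":0,"turn":-54},{"tx":283,"ty":-81.5,"tz":0,"turn":-54},{"tx":283,"ty":-81.5,"tz":0,"turn":-54}]'
python3 - <<'E'
from h import *
import cv2
from cell import ctrl
goals([handle(HL,45)])
a=np.hstack([ctrl.capture("top")["frame"][100:300,150:400],ctrl.capture("scene")["frame"][120:320,170:420]])[:,:,::-1]
cv2.imwrite("pics/a2.png",cv2.resize(a,(800,320)))
E
```

```text
clock: 2.3
ee_pos: [0.4457, 0.0418, 0.2402]
eef_rot: [0.0, 0.433, 0.902, -0.001]
ft_force: [0.1, -1.7, -0.8]
finger_gap: 0.0854
grasp_force: 0.0
now [0.4457 0.0418 0.2402] yaw 128.74 tilt [-0.    -0.001 -1.   ] j7 0.21 t 2.3 F [ 0.1 -1.7 -0.8] gap 0.0854 0.0
{'tx': np.float64(1.8), 'ty': np.float64(0.9), 'tz': np.float64(126.2), 'turn': np.float64(0.0)}
```

View pics/a2.png

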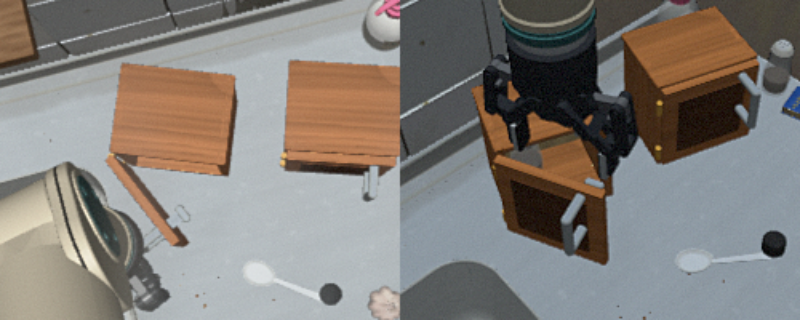

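The gripper hangs over the handle with its fingers spread along the door's width. Next I descend.

```bash
python3 -m handwheel '[{"tx":3,"ty":1,"tz":20,"turn":0},{"tx":3,"ty":1,"tz":40,"turn":0},{"tx":3,"ty":1,"tz":60,"turn":0},{"tx":3,"ty":1,"tz":75,"turn":0},{"tx":3,"ty":1,"tz":90,"turn":0},{"tx":3,"ty":1,"tz":105,"turn":0},{"tx":3,"ty":1,"tz":118,"turn":0},{"tx":3,"ty":1,"tz":126,"turn":0},{"tx":3,"ty":1,"tz":126,"turn":0}]'
python3 -m handwheel '[{"tx":0,"ty":0,"tz":0,"turn":0},{"tx":0,"ty":0,"tz":0,"turn":0},{"tx":0,"ty":0,"tz":0,"turn":0},{"tx":0,"ty":0,"tz":0,"turn":0},{"tx":0,"ty":0,"tz":0,"turn":0},{"tx":0,"ty":0,"tz":0,"turn":0},{"tx":0,"ty":0,"tz":0,"turn":0},{"tx":0,"ty":0,"tz":0,"turn":0}]' 0 40
python3 - <<'E'
from h import *
G=[handle(HL,d) for d in(39,33,27,21,15)]
goals(G)
E
```

```text
clock: 3.3
ee_pos: [0.4441, 0.0455, 0.1135]
eef_rot: [-0.001, 0.432, 0.902, -0.001]
ft_force: [0.0, 0.4, -0.2]
finger_gap: 0.0858
grasp_force: 0.0
clock: 4.1
ee_pos: [0.4462, 0.0473, 0.1148]
eef_rot: [0.001, 0.431, 0.902, 0.001]
ft_force: [5.0, 2.1, 1.7]
finger_gap: 0.0114
grasp_force: 39.1
now [0.4462 0.0473 0.1148] yaw 128.9 tilt [ 0.003  0.001 -1.   ] j7 0.01 t 4.1 F [5.  2.1 1.7] gap 0.0114 39.05031234025955
{'tx': np.float64(-14.2), 'ty': np.float64(-7.4), 'tz': np.float64(0.7), 'turn': np.float64(-5.8)}
{'tx': np.float64(-26.6), 'ty': np.float64(-10.5), 'tz': np.float64(0.7), 'turn': np.float64(-11.8)}
{'tx': np.float64(-39.2), 'ty': np.float64(-12.2), 'tz': np.float64(0.8), 'turn': np.float64(-17.8)}
{'tx': np.float64(-51.9), 'ty': np.float64(-12.7), 'tz': np.float64(0.8), 'turn': np.float64(-23.8)}
{'tx': np.float64(-64.5), 'ty': np.float64(-11.8), 'tz': np.float64(0.8), 'turn': np.float64(-29.8)}
```

The bar is gripped (gap 11 mm). It sits 2.8 mm closer to the hinge side than modelled, so I'm correcting the hinge position. Rows are computed from the commanded pose.

```bash
sed -i 's/HL=(np.array(\[.562,.077\])/HL=(np.array([.564,.0787])/' h.py
python3 - <<'E'
from h import *
G=[handle(HL,d,.1135) for d in(43,40,36,32,28,24,20,16,12,8,4,0,-3,-4)]
goals(G,[.4441,.0455,.1135,128.74])
E
```

```text
now [0.4441 0.0455 0.1135] yaw 128.74 tilt [ 0.  0. -1.] j7 0.01 t 4.1 F [5.  2.1 1.7] gap 0.0114 39.05031234025955
{'tx': np.float64(-6.1), 'ty': np.float64(0.7), 'tz': np.float64(0.0), 'turn': np.float64(-2.0)}
{'tx': np.float64(-12.1), 'ty': np.float64(-1.4), 'tz': np.float64(0.0), 'turn': np.float64(-5.0)}
{'tx': np.float64(-20.2), 'ty': np.float64(-3.7), 'tz': np.float64(0.0), 'turn': np.float64(-9.0)}
{'tx': np.float64(-28.5), 'ty': np.float64(-5.4), 'tz': np.float64(0.0), 'turn': np.float64(-13.0)}
{'tx': np.float64(-36.9), 'ty': np.float64(-6.5), 'tz': np.float64(0.0), 'turn': np.float64(-17.0)}
{'tx': np.float64(-45.4), 'ty': np.float64(-7.1), 'tz': np.float64(0.0), 'turn': np.float64(-21.0)}
{'tx': np.float64(-53.9), 'ty': np.float64(-7.1), 'tz': np.float64(0.0), 'turn': np.float64(-25.0)}
{'tx': np.float64(-62.3), 'ty': np.float64(-6.4), 'tz': np.float64(0.0), 'turn': np.float64(-29.0)}
{'tx': np.float64(-70.7), 'ty': np.float64(-5.2), 'tz': np.float64(0.0), 'turn': np.float64(-33.0)}
{'tx': np.float64(-79.0), 'ty': np.float64(-3.4), 'tz': np.float64(0.0), 'turn': np.float64(-37.0)}
{'tx': np.float64(-87.1), 'ty': np.float64(-1.1), 'tz': np.float64(0.0), 'turn': np.float64(-41.0)}
{'tx': np.float64(-95.1), 'ty': np.float64(1.9), 'tz': np.float64(0.0), 'turn': np.float64(-45.0)}
{'tx': np.float64(-100.9), 'ty': np.float64(4.4), 'tz': np.float64(0.0), 'turn': np.float64(-48.0)}
{'tx': np.float64(-102.8), 'ty': np.float64(5.3), 'tz': np.float64(0.0), 'turn': np.float64(-49.0)}
```

```bash
python3 -m handwheel '[{"tx":-6,"ty":0.5,"tz":0,"turn":-2},{"tx":-12,"ty":-1.5,"tz":0,"turn":-5},{"tx":-20,"ty":-3.5,"tz":0,"turn":-9},{"tx":-28.5,"ty":-5.5,"tz":0,"turn":-13},{"tx":-37,"ty":-6.5,"tz":0,"turn":-17},{"tx":-45.5,"ty":-7,"tz":0,"turn":-21},{"tx":-54,"ty":-7,"tz":0,"turn":-25},{"tx":-62.5,"ty":-6.5,"tz":0,"turn":-29},{"tx":-71,"ty":-5,"tz":0,"turn":-33},{"tx":-71,"ty":-5,"tz":0,"turn":-33}]'
python3 - <<'E'
from h import *
b=[.4441,.0455,.1135,128.74]
c,n=np.cos(np.radians(b[3])),np.sin(np.radians(b[3]));R=np.array([[c,n],[n,-c]])
p=np.array(b[:2])+R@[-.071,-.005];print(p,handle(HL,12))
goals([handle(HL,d,.1135) for d in(9,6,3,0,-2,-4)],[*p,.1135,161.74])
E
```

```text
clock: 5.1
ee_pos: [0.4845, -0.0137, 0.1147]
eef_rot: [-0.001, 0.157, 0.988, -0.002]
ft_force: [-2.5, -1.6, 12.2]
finger_gap: 0.0112
grasp_force: 40.1
[ 0.48463093 -0.01300849] [np.float64(0.4842578085506464), np.float64(-0.012919773536364074), 0.114, 161.73]
now [ 0.4846 -0.013   0.1135] yaw 161.74 tilt [ 0.  0. -1.] j7 0.58 t 5.1 F [-2.5 -1.6 12.2] gap 0.0112 40.142409056425095
{'tx': np.float64(-5.5), 'ty': np.float64(-2.3), 'tz': np.float64(0.0), 'turn': np.float64(-3.0)}
{'tx': np.float64(-11.6), 'ty': np.float64(-4.3), 'tz': np.float64(0.0), 'turn': np.float64(-6.0)}
{'tx': np.float64(-17.7), 'ty': np.float64(-6.0), 'tz': np.float64(0.0), 'turn': np.float64(-9.0)}
{'tx': np.float64(-23.9), 'ty': np.float64(-7.4), 'tz': np.float64(0.0), 'turn': np.float64(-12.0)}
{'tx': np.float64(-28.1), 'ty': np.float64(-8.1), 'tz': np.float64(0.0), 'turn': np.float64(-14.0)}
{'tx': np.float64(-32.3), 'ty': np.float64(-8.7), 'tz': np.float64(0.0), 'turn': np.float64(-16.0)}
```

```bash
python3 -m handwheel '[{"tx":-5.5,"ty":-2.5,"tz":0,"turn":-3},{"tx":-11.5,"ty":-4.5,"tz":0,"turn":-6},{"tx":-17.5,"ty":-6,"tz":0,"turn":-9},{"tx":-24,"ty":-7.5,"tz":0,"turn":-12},{"tx":-28,"ty":-8,"tz":0,"turn":-12},{"tx":-30,"ty":-8,"tz":0,"turn":-12},{"tx":-32,"ty":-8,"tz":0,"turn":-12},{"tx":-32,"ty":-8,"tz":0,"turn":-12},{"tx":-32,"ty":-8,"tz":0,"turn":-12}]'
python3 - <<'E'
from h import *
goals([handle(HL,0,.1135)],[.4846,-.013,.1135,161.74]);goals([handle(HL,0,.1135)])
E
```

```text
clock: 6.0
ee_pos: [0.5033, -0.0273, 0.1144]
eef_rot: [-0.009, 0.052, 0.999, -0.001]
ft_force: [-21.8, 5.7, 26.1]
finger_gap: 0.011
grasp_force: 41.0
now [ 0.4846 -0.013   0.1135] yaw 161.74 tilt [ 0.  0. -1.] j7 0.8 t 6.0 F [-21.8   5.7  26.1] gap 0.011 41.01910136640072
{'tx': np.float64(-24.0), 'ty': np.float64(-7.4), 'tz': np.float64(0.0), 'turn': np.float64(-12.0)}
now [ 0.5033 -0.0273  0.1144] yaw 174.03 tilt [-0.017 -0.002 -1.   ] j7 0.8 t 6.0 F [-21.8   5.7  26.1] gap 0.011 41.01910136640072
{'tx': np.float64(-1.8), 'ty': np.float64(0.0), 'tz': np.float64(0.8), 'turn': np.float64(0.3)}
```

A 22 N reaction at the predicted shut pose is well past the catch's 8 N, so the door is against its stop. I'll relax, release and lift, then check.

```bash
python3 -m handwheel '[{"tx":4,"ty":0,"tz":0,"turn":0},{"tx":8,"ty":0,"tz":0,"turn":0},{"tx":8,"ty":0,"tz":0,"turn":0}]'
python3 -m handwheel '[{"tx":0,"ty":0,"tz":0,"turn":0},{"tx":0,"ty":0,"tz":0,"turn":0},{"tx":0,"ty":0,"tz":0,"turn":0},{"tx":0,"ty":0,"tz":0,"turn":0},{"tx":0,"ty":0,"tz":0,"turn":0},{"tx":0,"ty":0,"tz":-30,"turn":0},{"tx":0,"ty":0,"tz":-70,"turn":0},{"tx":0,"ty":0,"tz":-110,"turn":0},{"tx":0,"ty":0,"tz":-126,"turn":0},{"tx":0,"ty":0,"tz":-126,"turn":0}]' 1 40
python3 - <<'E'
from h import *
goals([[*handle(HR,0)[:2],.24,177.67]])
E
```

```text
clock: 6.3
ee_pos: [0.5032, -0.0271, 0.1145]
eef_rot: [-0.002, 0.053, 0.999, 0.0]
ft_force: [-4.3, 4.7, 9.4]
finger_gap: 0.011
grasp_force: 39.8
clock: 7.3
ee_pos: [0.5069, -0.0283, 0.2427]
eef_rot: [0.003, 0.054, 0.999, -0.0]
ft_force: [0.3, 0.6, -0.0]
finger_gap: 0.0857
grasp_force: 0.0
now [ 0.5069 -0.0283  0.2427] yaw 173.85 tilt [ 0.005 -0.001 -1.   ] j7 0.97 t 7.3 F [ 0.3  0.6 -0. ] gap 0.0857 0.0
{'tx': np.float64(-30.2), 'ty': np.float64(-219.1), 'tz': np.float64(2.9), 'turn': np.float64(-3.8)}
```

```bash
sed -i 's/HR=(np.array(\[.565,-.1394\])/HR=(np.array([.566,-.1375])/' h.py; python3 -m handwheel '[{"tx":-5,"ty":-40,"tz":0,"turn":-1},{"tx":-11,"ty":-80,"tz":0,"turn":-2},{"tx":-17,"ty":-120,"tz":0,"turn":-3},{"tx":-22,"ty":-160,"tz":0,"turn":-4},{"tx":-28,"ty":-200,"tz":0,"turn":-4},{"tx":-30,"ty":-217,"tz":3,"turn":-4},{"tx":-30,"ty":-217,"tz":3,"turn":-4},{"tx":-30,"ty":-217,"tz":3,"turn":-4}]'
python3 - <<'E'
from h import *
import cv2
from cell import ctrl
goals([handle(HR,0)])
a=np.hstack([ctrl.capture("top")["frame"][100:300,180:430],ctrl.capture("scene")["frame"][120:320,190:440]])[:,:,::-1]
cv2.imwrite("pics/a3.png",cv2.resize(a,(800,320)))
E
```

```text
clock: 8.1
ee_pos: [0.5116, -0.2458, 0.2364]
eef_rot: [-0.001, 0.018, 1.0, 0.001]
ft_force: [-0.7, 0.7, -0.8]
finger_gap: 0.0854
grasp_force: 0.0
now [ 0.5116 -0.2458  0.2364] yaw 177.95 tilt [-0.001  0.002 -1.   ] j7 1.43 t 8.1 F [-0.7  0.7 -0.8] gap 0.0854 0.0
{'tx': np.float64(-3.1), 'ty': np.float64(-1.9), 'tz': np.float64(122.4), 'turn': np.float64(0.3)}
```

View pics/a3.png

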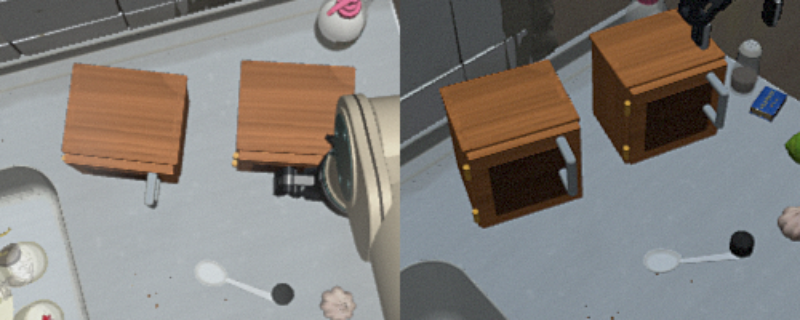

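The left door is flush shut, and the gripper is over the right handle. Descend and grip.

```bash
python3 -m handwheel '[{"tx":-2,"ty":-1,"tz":20,"turn":0},{"tx":-2,"ty":-1,"tz":40,"turn":0},{"tx":-2,"ty":-1,"tz":60,"turn":0},{"tx":-2,"ty":-1,"tz":75,"turn":0},{"tx":-2,"ty":-1,"tz":90,"turn":0},{"tx":-2,"ty":-1,"tz":105,"turn":0},{"tx":-2,"ty":-1,"tz":118,"turn":0},{"tx":-2,"ty":-1,"tz":124,"turn":0},{"tx":-2,"ty":-1,"tz":124,"turn":0}]'
python3 -m handwheel '[{"tx":0,"ty":0,"tz":0,"turn":0},{"tx":0,"ty":0,"tz":0,"turn":0},{"tx":0,"ty":0,"tz":0,"turn":0},{"tx":0,"ty":0,"tz":0,"turn":0},{"tx":0,"ty":0,"tz":0,"turn":0},{"tx":0,"ty":0,"tz":0,"turn":0},{"tx":0,"ty":0,"tz":0,"turn":0},{"tx":0,"ty":0,"tz":0,"turn":0}]' 0 40
python3 - <<'E'
from h import *
goals([handle(HR,d) for d in(0,3,6,9,12,16,20,25,30)])
E
```

```text
clock: 9.1
ee_pos: [0.5135, -0.2483, 0.1125]
eef_rot: [-0.001, 0.018, 1.0, 0.0]
ft_force: [-0.3, -0.1, -0.3]
finger_gap: 0.0854
grasp_force: 0.0
clock: 9.9
ee_pos: [0.5142, -0.2458, 0.1137]
eef_rot: [0.0, 0.018, 1.0, 0.002]
ft_force: [-1.3, 5.5, 3.0]
finger_gap: 0.0111
grasp_force: 39.0
now [ 0.5142 -0.2458  0.1137] yaw 177.98 tilt [ 0.     0.003 -1.   ] j7 1.3 t 9.9 F [-1.3  5.5  3. ] gap 0.0111 38.985271118581295
{'tx': np.float64(-0.3), 'ty': np.float64(-1.7), 'tz': np.float64(-0.3), 'turn': np.float64(0.3)}
{'tx': np.float64(5.5), 'ty': np.float64(0.9), 'tz': np.float64(-0.3), 'turn': np.float64(3.3)}
{'tx': np.float64(11.1), 'ty': np.float64(3.9), 'tz': np.float64(-0.3), 'turn': np.float64(6.3)}
{'tx': np.float64(16.6), 'ty': np.float64(7.1), 'tz': np.float64(-0.3), 'turn': np.float64(9.3)}
{'tx': np.float64(21.9), 'ty': np.float64(10.6), 'tz': np.float64(-0.3), 'turn': np.float64(12.3)}
{'tx': np.float64(28.6), 'ty': np.float64(15.7), 'tz': np.float64(-0.2), 'turn': np.float64(16.3)}
{'tx': np.float64(35.0), 'ty': np.float64(21.3), 'tz': np.float64(-0.2), 'turn': np.float64(20.3)}
{'tx': np.float64(42.4), 'ty': np.float64(28.9), 'tz': np.float64(-0.2), 'turn': np.float64(25.3)}
{'tx': np.float64(49.2), 'ty': np.float64(37.1), 'tz': np.float64(-0.2), 'turn': np.float64(30.3)}
```

```bash
sed -i 's/HR=(np.array(\[.566,-.1375\])/HR=(np.array([.566,-.1355])/' h.py
python3 - <<'E'
from h import *
goals([handle(HR,d,.1125) for d in(0,2,4,6,8,11,14,17,20,24,28,32)],[.5135,-.2483,.1125,177.98])
E
```

```text
now [ 0.5135 -0.2483  0.1125] yaw 177.98 tilt [ 0.  0. -1.] j7 1.3 t 9.9 F [-1.3  5.5  3. ] gap 0.0111 38.985271118581295
{'tx': np.float64(-0.9), 'ty': np.float64(2.8), 'tz': np.float64(0.0), 'turn': np.float64(0.3)}
{'tx': np.float64(3.0), 'ty': np.float64(4.6), 'tz': np.float64(0.0), 'turn': np.float64(2.3)}
{'tx': np.float64(6.8), 'ty': np.float64(6.4), 'tz': np.float64(0.0), 'turn': np.float64(4.3)}
{'tx': np.float64(10.5), 'ty': np.float64(8.4), 'tz': np.float64(0.0), 'turn': np.float64(6.3)}
{'tx': np.float64(14.2), 'ty': np.float64(10.5), 'tz': np.float64(0.0), 'turn': np.float64(8.3)}
{'tx': np.float64(19.6), 'ty': np.float64(14.0), 'tz': np.float64(0.0), 'turn': np.float64(11.3)}
{'tx': np.float64(24.7), 'ty': np.float64(17.7), 'tz': np.float64(0.0), 'turn': np.float64(14.3)}
{'tx': np.float64(29.7), 'ty': np.float64(21.6), 'tz': np.float64(0.0), 'turn': np.float64(17.3)}
{'tx': np.float64(34.5), 'ty': np.float64(25.9), 'tz': np.float64(0.0), 'turn': np.float64(20.3)}
{'tx': np.float64(40.4), 'ty': np.float64(31.9), 'tz': np.float64(0.0), 'turn': np.float64(24.3)}
{'tx': np.float64(46.0), 'ty': np.float64(38.3), 'tz': np.float64(0.0), 'turn': np.float64(28.3)}
{'tx': np.float64(51.1), 'ty': np.float64(45.0), 'tz': np.float64(0.0), 'turn': np.float64(32.3)}
```

```bash
python3 -m handwheel '[{"tx":-1,"ty":3,"tz":0,"turn":0},{"tx":3,"ty":4.5,"tz":0,"turn":2},{"tx":7,"ty":6.5,"tz":0,"turn":4},{"tx":10.5,"ty":8.5,"tz":0,"turn":6},{"tx":14,"ty":10.5,"tz":0,"turn":8},{"tx":19.5,"ty":14,"tz":0,"turn":11},{"tx":24.5,"ty":17.5,"tz":0,"turn":14},{"tx":29.5,"ty":21.5,"tz":0,"turn":17},{"tx":34.5,"ty":26,"tz":0,"turn":20},{"tx":40.5,"ty":32,"tz":0,"turn":24},{"tx":46,"ty":38.5,"tz":0,"turn":28},{"tx":51,"ty":45,"tz":0,"turn":32}]'
python3 - <<'E'
from h import *
b=[.5135,-.2483,.1125,177.98]
c,n=np.cos(np.radians(b[3])),np.sin(np.radians(b[3]));R=np.array([[c,n],[n,-c]])
p=np.array(b[:2])+R@[.051,.045];print(p,handle(HR,32))
goals([handle(HR,d,.1125) for d in(36,40,44,48,52,56,60,64)],[*p,.1125,145.98])
E
```

```text
clock: 11.1
ee_pos: [0.4653, -0.2012, 0.1138]
eef_rot: [0.001, 0.294, 0.956, 0.0]
ft_force: [1.2, 0.8, -0.1]
finger_gap: 0.0112
grasp_force: 39.1
[ 0.46411787 -0.2015303 ] [np.float64(0.4640238996117922), np.float64(-0.20148389916952597), 0.114, 145.67000000000002]
now [ 0.4641 -0.2015  0.1125] yaw 145.98 tilt [ 0.  0. -1.] j7 0.75 t 11.1 F [ 1.2  0.8 -0.1] gap 0.0112 39.073426723480225
{'tx': np.float64(7.8), 'ty': np.float64(3.6), 'tz': np.float64(0.0), 'turn': np.float64(4.3)}
{'tx': np.float64(15.2), 'ty': np.float64(7.7), 'tz': np.float64(0.0), 'turn': np.float64(8.3)}
{'tx': np.float64(22.3), 'ty': np.float64(12.3), 'tz': np.float64(0.0), 'turn': np.float64(12.3)}
{'tx': np.float64(29.1), 'ty': np.float64(17.4), 'tz': np.float64(0.0), 'turn': np.float64(16.3)}
{'tx': np.float64(35.5), 'ty': np.float64(23.0), 'tz': np.float64(0.0), 'turn': np.float64(20.3)}
{'tx': np.float64(41.4), 'ty': np.float64(29.0), 'tz': np.float64(0.0), 'turn': np.float64(24.3)}
{'tx': np.float64(47.0), 'ty': np.float64(35.4), 'tz': np.float64(0.0), 'turn': np.float64(28.3)}
{'tx': np.float64(52.1), 'ty': np.float64(42.2), 'tz': np.float64(0.0), 'turn': np.float64(32.3)}
```

```bash
python3 -m handwheel '[{"tx":8,"ty":3.5,"tz":0,"turn":4},{"tx":15,"ty":7.5,"tz":0,"turn":8},{"tx":22.5,"ty":12.5,"tz":0,"turn":12},{"tx":29,"ty":17.5,"tz":0,"turn":16},{"tx":35.5,"ty":23,"tz":0,"turn":20},{"tx":41.5,"ty":29,"tz":0,"turn":24},{"tx":47,"ty":35.5,"tz":0,"turn":28},{"tx":52,"ty":42,"tz":0,"turn":32},{"tx":52,"ty":42,"tz":0,"turn":32},{"tx":52,"ty":42,"tz":0,"turn":32}]'
python3 -m handwheel '[{"tx":0,"ty":0,"tz":0,"turn":0},{"tx":0,"ty":0,"tz":0,"turn":0},{"tx":0,"ty":0,"tz":0,"turn":0},{"tx":0,"ty":0,"tz":0,"turn":0},{"tx":0,"ty":0,"tz":0,"turn":0},{"tx":0,"ty":0,"tz":0,"turn":0}]' 1 40
python3 -m handwheel '[{"tx":0,"ty":0,"tz":-20,"turn":0},{"tx":0,"ty":0,"tz":-50,"turn":0},{"tx":0,"ty":0,"tz":-85,"turn":0},{"tx":0,"ty":0,"tz":-115,"turn":0},{"tx":0,"ty":0,"tz":-130,"turn":0},{"tx":0,"ty":0,"tz":-130,"turn":0}]'
python3 - <<'E'
from h import *
goals([[.43,-.33,.26,116]])
E
```

```text
clock: 12.1
ee_pos: [0.4469, -0.1375, 0.1137]
eef_rot: [0.001, 0.544, 0.839, 0.001]
ft_force: [4.2, 1.3, 1.2]
finger_gap: 0.0109
grasp_force: 39.3
clock: 12.7
ee_pos: [0.445, -0.1378, 0.1133]
eef_rot: [-0.0, 0.546, 0.838, -0.0]
ft_force: [0.3, -0.5, -0.1]
finger_gap: 0.0854
grasp_force: 0.0
clock: 13.3
ee_pos: [0.4465, -0.138, 0.2453]
eef_rot: [0.002, 0.546, 0.838, 0.001]
ft_force: [1.0, -0.5, 0.6]
finger_gap: 0.0852
grasp_force: 0.0
now [ 0.4465 -0.138   0.2453] yaw 113.86 tilt [ 0.004 -0.002 -1.   ] j7 0.38 t 13.3 F [ 1.  -0.5  0.6] gap 0.0852 0.0
{'tx': np.float64(-169.0), 'ty': np.float64(-92.7), 'tz': np.float64(-14.4), 'turn': np.float64(-2.1)}
```

```bash
python3 -m handwheel '[{"tx":-35,"ty":-18,"tz":-10,"turn":0},{"tx":-70,"ty":-38,"tz":-15,"turn":0},{"tx":-105,"ty":-57,"tz":-15,"turn":0},{"tx":-140,"ty":-76,"tz":-15,"turn":0},{"tx":-169,"ty":-92,"tz":-15,"turn":0},{"tx":-169,"ty":-92,"tz":-15,"turn":0},{"tx":-169,"ty":-92,"tz":-15,"turn":0}]'
python3 - <<'E'
import cv2,numpy as np
from cell import ctrl
a=np.hstack([ctrl.capture("top")["frame"][100:300,180:430],ctrl.capture("scene")["frame"][120:320,190:440]])[:,:,::-1]
cv2.imwrite("pics/a4.png",cv2.resize(a,(800,320)))
E
```

```text
clock: 14.0
ee_pos: [0.4286, -0.3294, 0.2569]
eef_rot: [-0.001, 0.546, 0.838, 0.0]
ft_force: [-0.2, 0.0, 0.1]
finger_gap: 0.0859
grasp_force: 0.0
```

View pics/a4.png

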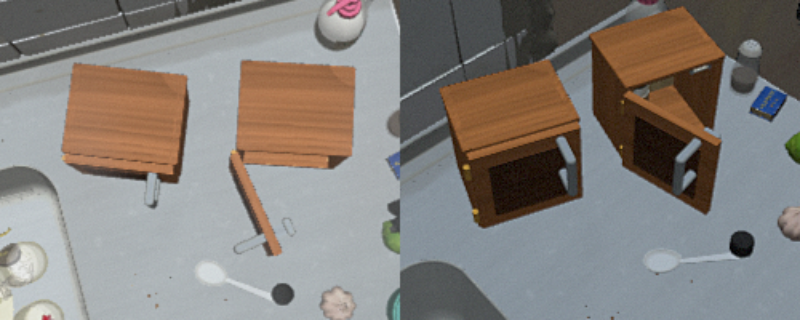

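The left door is flush shut. The right door stands open at about 64° (top edge from (233,155) to (277,252) in the crop), and the arm is clear of everything. I'm handing in.

```bash
python3 -c "
from cell import ctrl
print(ctrl.close_job())"
```

```text
the job is handed in; nothing more can be done
None
```

I pushed the left cupboard's door home past its catch and it looks flush shut, then opened the right cupboard's door to about 64° and handed the job in at about 14 s with the arm clear; no verdict was returned.

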